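# Isolate the vine cutter and reset its length stop

## Robot

A 6-joint arm with a two-finger parallel gripper is mounted at the origin on the work surface. World frame = base frame: x ahead of the robot, y to its left, z up, the work surface at z = 0. Lengths are in m, angles in degrees, forces in N, time in s.
With the tool pointing down it reaches from about 0.4 to 0.825 m from the base axis. Payload 7 kg.
Tool frame: the origin (TCP) lies at the very end of the fingers, on their centre line; the grasp point (between the pads) lies 19 mm behind it (r.hold_point_z is the distance from the TCP to the grasp point, in m); z points along the fingers, y is the direction in which the jaws open and shut (so a half turn about z gives the same grasp; the last joint's range is limited). The gripper opens to 88 mm and grips with 3 to 60 N. Pads are 19 mm wide; open, the fingers measure 130 mm over their backs; the gripper's body (78 mm by 193 mm) begins 47 mm behind the grasp point.
Start: joints at [-52.42, 20.546, 0.682, 0, -70.136, -16.507], TCP at [0.243, -0.63, 0.227] pointing down, gripper open.
Joint ranges: [-176.03, 176.03], [-82.01, 121.73], [-58.28, 71.71], [-173.87, 95.51], [-174.79, -0.11], [-173.66, 173.66]. Speed limits (degrees/s): [136.94, 136.94, 172.46, 180, 180, 180].

## Interface

Orientations are given as [roll, pitch, yaw] about the fixed x, y, z axes, in that order (R = Rz(yaw) Ry(pitch) Rx(roll)).
In Python, from plant import r gives the robot as it stands. The module is installed in compiled form; this text tells all that it offers.
- The arm moves only by the shell command python3 -m inch 'ROWS' [FORCE]. ROWS is text: rows parted by semicolons, each of 7 numbers parted by spaces: the shift along the tool's x, y, z in m, then the turn, a rotation vector about the tool's x, y, z in rad, then the opening, from 0 (shut) to 1 (fully open). In form: tx ty tz ax ay az jaw; .... A call has 1 to 20 rows; each row shifts and turns the commanded pose from where the row before left it, along the tool's axes as they then stand; what a row does not reach is not made up. A row lasts 1/12 s, in which the tool goes at most 41.7 mm and 7.16 degrees, less where a joint would pass 70% of its speed; a pose out of reach is approached as far as the arm can. A call with a gripper value outside its range is refused whole. The fingers move at their own pace and stop on an object; FORCE is the grip in N (left out, the last holds). Time passes only in rows, so rows that do not move let the fingers close. It gives the time, the measured TCP pose, the force and the opening at its end, in the units of the state.
- r.get_state(): the state, without advancing time (a new reading comes with each control period).
- r.capture(name): name is "scene" or "top" or "wrist"; returns the picture (420x560x3 uint8, red, green, blue); there is no depth.
- r.camera_params(name): a dict with "vfov" (degrees; the focal length in pixels is half the picture's height over the tangent of half this angle, whatever the lens; pixels are square), "cx", "cy" (the principal point, pixels), "R" (3x3) and "t" (3): a world point X has camera coordinates R X + t. Camera axes: x right, y down, z forward; pixel columns grow to the right and rows downward; lengths in m; the calibration is good to about 2 mm. A picture is of the moment at which its call begins: read the wrist's pose just before it. camera_params takes no time and is no camera call; for the wrist camera it gives the pose at the moment of the call.
- r.close_job(): hands the job in, once; it reports no verdict.
Trained networks look in the newest picture that a camera, given by its name, has taken for a name from the list of things; names that differ only in an ending like _2 or _b are one class to them, and where a whole thing is asked for, a point or a joint stands for the part that bears it (a point fixed in the world has none). Each returns a list of dicts, best first, with "p" (0 to 1); they miss things now and then, are a little off and sometimes report something else, mostly with a low value. They report only what shows in the picture. A call takes as long as a camera call. They do not tell look-alikes from the thing itself.
- r.recognise(target, camera): "xy" ([column, row] in pixels, amid what is visible of it).
The state is a dict: "time_s": time; "joints": joint angles; "qd": joint speeds; "joint_torque": joint torques, N m; "tcp_pos": TCP position; "eef_rot": TCP orientation; "contact_force": force on the tool from outside, world axes, zero at the start; "moment": the same for the moment, N m; "gripper_width": finger opening in m.
Only numpy, scipy, OpenCV 4.12 (cv2) and the standard library are available. Lean on these libraries where they do the work, as an engineer would, in place of code of your own. Each camera call takes 0.05 s, during which the arm holds its last target.

## Task

Before anything on the cutter is moved, swing the red isolator handle to off so that its padlock hole lines up with the hole in the lug, and leave it there. Then lift the leftover cutting off the cutter's bed and lay it in the empty half of the wooden tray, and after that slide the red length stop along its track until its pointer stands at the yellow tab. Leave everything else on the bench where it is.

Things in the scene. Friction and masses are not known exactly. Their poses are not given: they have to be found in the camera images.
- handle (a joint): Isolator handle angle in rad: 0 = on (handle points along the isolator's +y), grows counter-clockwise seen from above; off = 1.57, handle along the isolator's -x with its hole over the lug's hole. Turns on past off to an end stop at 1.85, so off itself has no stop or click. Stays where it is left; needs about 0.12 N m (3 N at the grip point).
- isolator: Fixed grey isolator box with a yellow top, 135 x 100 x 75 mm high, reaching 90 mm to -x and 45 mm to +x of its origin, which lies on the work surface under the handle's vertical pivot axis. On top, 72 mm from the axis along -x, a steel lug plate (24 x 26 mm, top at 89 mm height) with a 10 mm upright hole.
- handle_grip (a point): Grip point of the red isolator handle, 42 mm out from its pivot and 110 mm above the work surface. The handle is a horizontal bar 14 mm thick that runs from the axis to 62 mm out, its underside 92 mm and its top 122 mm above the work surface; a tab with the hole carries on from it to 84 mm at 91 to 95 mm height; its hub (20 mm radius) reaches to 103 mm height. The point's y axis points outwards along the bar, z up.
- handle_hole (a point): Centre of the 10 mm padlock hole in the tab at the handle's end, 72 mm from the pivot.
- lug_hole (a point): Centre of the padlock hole in the fixed lug on the isolator box, 72 mm from the pivot; the handle's hole passes above it.
- bed: Fixed cutter for vine cuttings: aluminium bed 120 mm (x) by 330 mm (y), flat top 25 mm above the work surface. Origin: centre of its underside. A green guarded head, 120 x 70 mm and 85 mm high above the work surface, covers the bed from y = +95 to +165 mm. A slot for the stop runs along y at x = -35 mm; a white scale with ticks lies along the front (-x) edge.
- stop (a joint): Position of the length stop along its track in m: 0 to 0.17, growing along the bed's +y (towards the green head). Stays where it is left; about 2 N to slide. The stop's middle lies at bed y = -120 mm + this.
- stop_grip (a point): Centre of the stop's red grip block, 30 mm (bed x) by 24 mm (bed y) by 45 mm high, standing on the bed with its middle 48 mm above the work surface. A steel plate 6 mm thick (bed y) and 22 mm high runs from its rear face 70 mm across the bed to +x, just over the bed's top.
- stop_pointer (a point): Tip of the stop's small black pointer, on the stop's centre line at the front (-x) side of the block.
- marker_mid (a point): The yellow setting tab on the bed's front edge, 6 mm wide along the track and 10 mm high, reaching 16 mm out in front; this point lies on its centre line at the bed edge. Its y axis is the bed's y axis (the track). Fixed. The pointer must stand at it.
- cutting_mid (a point): Middle of the leftover vine cutting, a brown stick 80 mm long and 12 mm thick (behaves as square in section) with a green waxed end, loose, 25 g, lying flat on the bed between stop and head. Its long axis is the point's y axis.
- cutting: The same vine cutting; origin on its underside, below its middle.
- tray: Fixed wooden tray 230 mm (x) by 140 mm (y), walls 5 mm thick and 35 mm high, floor 5 mm. A wall across its middle parts it; the -x half is heaped with cuttings (up to 45 mm high), the +x half is empty. Origin: centre of its underside.
- tray_empty (a point): Centre of the floor of the tray's empty half, whose inside is 107 mm (x) by 130 mm (y), 30 mm deep. Axes as the tray's.
- tape_mid (a point): Middle of a loose roll of pale grafting tape, 64 mm across, 24 mm high. Bystander.
- tin_mid (a point): Middle of a small loose steel wax tin, 56 mm across, 55 mm high. Bystander.
- secateurs_mid (a point): Middle of red-handled secateurs lying flat, 170 mm long along x, 45 mm wide, 20 mm high. Bystander.
- bottle_mid (a point): Middle of a loose dark green bottle, 70 mm across, 200 mm high. Bystander.
- pot_mid (a point): Middle of a loose terracotta pot, 90 mm across, 85 mm high. Bystander.
- jar_mid (a point): Middle of a loose amber jar, 70 mm across, 100 mm high. Bystander.
- mug_mid (a point): Middle of a loose blue mug, 80 mm across plus its handle, 90 mm high. Bystander.
Things that resemble listed ones, but are neither listed nor needed, are in the scene too. Several things have the shape of the isolator; the one meant has the colours described above.

How it is judged:
By the outcome, as a careful person would: the job done as asked, in the order asked, and still so for the second after the job is handed in, with the robot touching nothing.
It also fails if it takes over 72 s, if anything falls off the work surface, if the arm or the gripper's body presses on something with over 40 N, if the wrist force passes 120 N, or if a joint passes its speed limit or range.

## Working session

There is one attempt and no reset: what is moved stays moved. The work goes in short steps, Python scripts to look and compute and a shell command to move; the robot and the scene stay as the last step left them, time stands still between calls to the robot, and variables do not carry over. Pictures are saved under pics/ and viewed, and the job is handed in when it is done.

```bash
mkdir -p pics; ls; python3 - <<'E'
from plant import r
import cv2
s=r.get_state(); print({k:s[k] for k in s})
for n in("scene","top","wrist"):
    im=r.capture(n); cv2.imwrite(f"pics/{n}0.png",im[:,:,::-1]); p=r.camera_params(n); print(n,p)
print(r.hold_point_z)
E
```

```text
pics
{'time_s': 0.0, 'joints': array([-5.24215845e+01,  2.05922661e+01,  6.34173847e-01, -2.11789405e-02,
       -7.01358274e+01, -1.65075842e+01]), 'qd': array([-0.06253914, -0.02614865, -0.01539532, -0.04579017, -0.02764687,
       -0.07140908]), 'joint_torque': array([ 3.63186173e-04, -5.82717276e+01,  2.93063056e+01,  6.99750915e+00,
        7.07254512e-03, -1.53140181e-04]), 'tcp_pos': array([ 0.24249006, -0.62941503,  0.22561302]), 'eef_rot': array([ 1.79904294e+02, -7.60040676e-03, -1.58936375e+02]), 'contact_force': array([ 0.4157047 , -0.44012931,  0.50861908]), 'moment': array([ 0.00957537, -0.02052912, -0.01140046]), 'gripper_width': 0.08769883122537896}
scene {'vfov': 44.545947120642616, 'cx': 278.010749256446, 'cy': 207.9777773247951, 'R': array([[ 0.64281895,  0.76583417, -0.01678764],
       [ 0.48779566, -0.42614242, -0.76187797],
       [-0.59062611,  0.48156065, -0.647503  ]]), 't': array([-0.30170958, -0.22692307,  1.86361992])}
top {'vfov': 42.13222695362091, 'cx': 288.2413426389391, 'cy': 207.0444734282935, 'R': array([[ 0.02222665, -0.99970992,  0.00927604],
       [-0.99543587, -0.02299104, -0.092622  ],
       [ 0.0928084 , -0.00717503, -0.99565813]]), 't': array([-0.09988369,  0.57922596,  1.59419566])}
wrist {'vfov': 63.95789204263252, 'cx': 278.32448522677976, 'cy': 215.25908180200108, 'R': array([[-0.36030468,  0.93283384,  0.00125186],
       [ 0.88725181,  0.34228375,  0.30923465],
       [ 0.28803605,  0.11252941, -0.95098494]]), 't': array([ 0.67511882, -0.03863879,  0.3922997 ])}
0.0188
```

View pics/scene0.png

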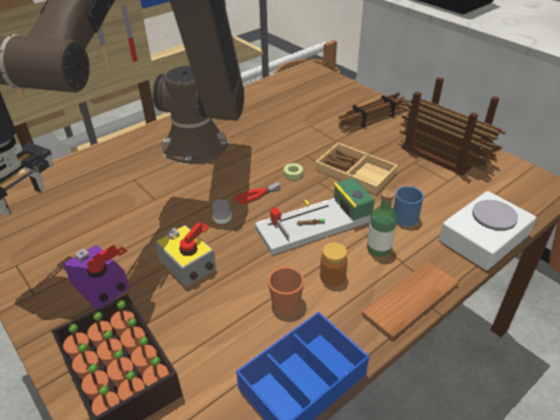

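View pics/top0.png

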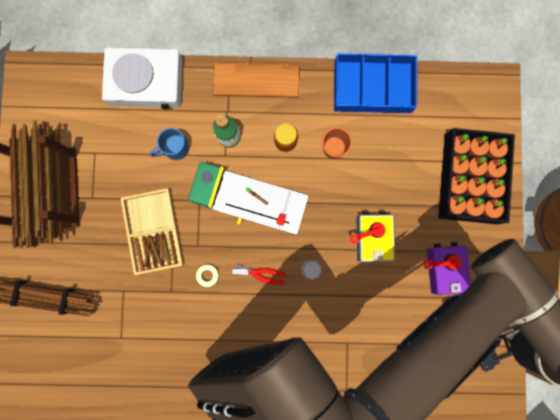

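View pics/wrist0.png

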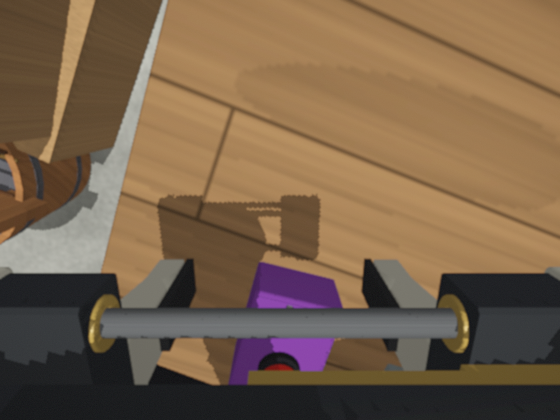

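Two things have the isolator's shape. One has a yellow top and grey sides (top 375,237; scene 187,253). The other is purple (top 448,268; scene 97,275). The yellow and grey one fits the description. I'll confirm it in an enlarged crop.

```bash
cat > h.py <<'E'
import numpy as np, cv2
from plant import r
def ray(cam,uv,p=None):
    p=p or r.camera_params(cam); R=np.array(p['R']);t=np.array(p['t']); f=210/np.tan(np.radians(p['vfov']/2))
    d=R.T@np.array([(uv[0]-p['cx'])/f,(uv[1]-p['cy'])/f,1]); c=-R.T@t
    return c,d/np.linalg.norm(d)
def at_z(cam,uv,z,p=None):
    c,d=ray(cam,uv,p); return c+d*(z-c[2])/d[2]
def tri(*obs):
    A=np.zeros((3,3));b=np.zeros(3)
    for o in obs:
        c,d=ray(*o); M=np.eye(3)-np.outer(d,d);A+=M;b+=M@c
    X=np.linalg.solve(A,b); e=[np.linalg.norm((np.eye(3)-np.outer(ray(*o)[1],ray(*o)[1]))@(X-ray(*o)[0])) for o in obs]
    return X,e
def proj(cam,X,p=None):
    p=p or r.camera_params(cam); f=210/np.tan(np.radians(p['vfov']/2)); x=np.array(p['R'])@np.array(X)+np.array(p['t'])
    return np.array([p['cx']+f*x[0]/x[2],p['cy']+f*x[1]/x[2]])
def crop(src,box,k,out):
    im=cv2.imread(src); x0,y0,x1,y1=box; cv2.imwrite(out,cv2.resize(im[y0:y1,x0:x1],None,fx=k,fy=k,interpolation=cv2.INTER_CUBIC))
E
python3 - <<'E'
from h import *
crop("pics/top0.png",(320,180,480,300),5,"pics/c1.png")
crop("pics/top0.png",(120,150,320,290),4,"pics/c2.png")
crop("pics/scene0.png",(50,170,400,300),2.28,"pics/c3.png")
for n in ("isolator","handle_grip","handle_hole","lug_hole","stop_grip","stop_pointer","marker_mid","cutting_mid","tray_empty","tray","bed"):
    for c in ("top","scene"):
        print(n,c,[(np.round(d['xy']).tolist(),round(d['p'],2)) for d in r.recognise(n,c)][:3])
print(r.get_state()['time_s'])
E
```

```text
isolator top [([377.0, 237.0], 0.87), ([450.0, 266.0], 0.76)]
isolator scene [([97.0, 276.0], 0.79), ([186.0, 248.0], 0.72), ([281.0, 218.0], 0.29)]
handle_grip top [([372.0, 234.0], 0.81), ([448.0, 265.0], 0.66)]
handle_grip scene [([105.0, 256.0], 0.79), ([192.0, 238.0], 0.6)]
handle_hole top [([375.0, 234.0], 0.8), ([446.0, 267.0], 0.57), ([205.0, 271.0], 0.53)]
handle_hole scene [([101.0, 257.0], 0.97), ([194.0, 234.0], 0.93)]
lug_hole top [([376.0, 235.0], 0.71), ([447.0, 270.0], 0.68)]
lug_hole scene [([185.0, 252.0], 0.69), ([97.0, 275.0], 0.67), ([279.0, 218.0], 0.4)]
stop_grip top [([284.0, 217.0], 0.48)]
stop_grip scene [([278.0, 220.0], 0.67)]
stop_pointer top []
stop_pointer scene [([280.0, 220.0], 0.73), ([195.0, 234.0], 0.67)]
marker_mid top []
marker_mid scene []
cutting_mid top [([255.0, 194.0], 0.65)]
cutting_mid scene [([193.0, 238.0], 0.58)]
tray_empty top []
tray_empty scene [([357.0, 166.0], 0.64)]
tray top [([152.0, 231.0], 0.82)]
tray scene [([358.0, 168.0], 0.65)]
bed top [([248.0, 198.0], 0.72), ([227.0, 133.0], 0.48)]
bed scene [([320.0, 217.0], 0.78)]
1.25
```

View pics/c1.png

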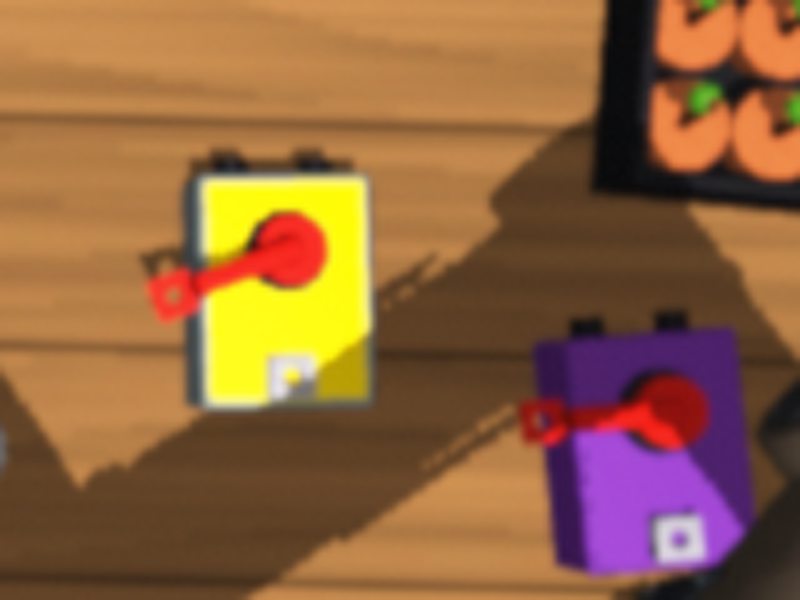

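View pics/c2.png

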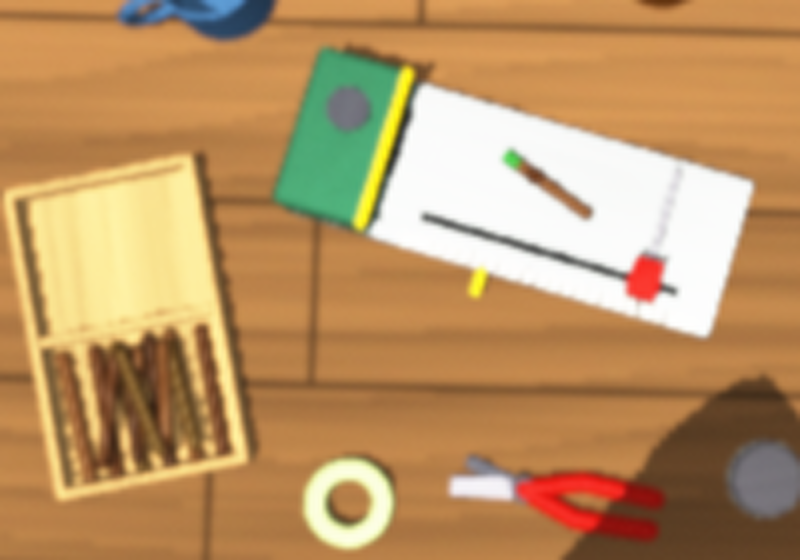

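View pics/c3.png

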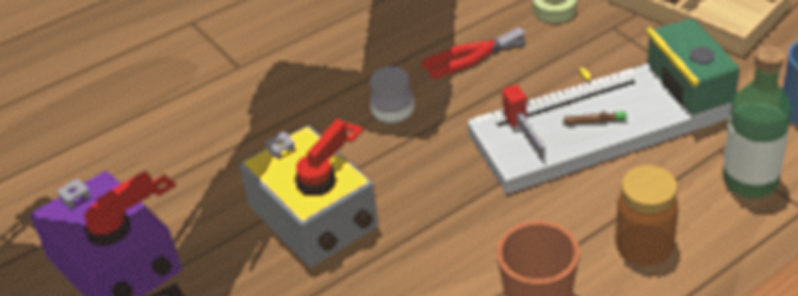

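The crop confirms it. The yellow-topped, grey-sided isolator has its hub at crop 288,249, its handle hole at 172,294 and its lug hole at 293,377. The purple one is the look-alike. Next I'll measure positions.

```bash
python3 - <<'E'
from h import *
def t1(u,v): return (320+u/5,180+v/5)
def t2(u,v): return (120+u/4,150+v/4)
for n,uv,z in [("hub",t1(288,249),.105),("hole",t1(172,294),.095),("lug",t1(293,377),.089),("TL",t1(200,177),.075),("TR",t1(370,177),.075),("BR",t1(372,402),.075),("BL",t1(205,403),.075),
 ("stop",t2(645,277),.0705),("markin",t2(482,270),.012),("markout",t2(475,295),.012),("cutgreen",t2(510,157),.037),("cutend",t2(592,214),.037),
 ("bedTR",t2(753,182),.025),("bedBR",t2(710,337),.025),("bedTLh",t2(420,84),.025),("bedBLh",t2(370,236),.025),
 ("trayTL",t2(5,192),.035),("trayTR",t2(203,155),.035),("trayBR",t2(248,462),.035),("trayBL",t2(60,500),.035),("wallL",t2(42,345),.035),("wallR",t2(225,308),.035),
 ("tape",t2(348,502),.024),("tin",t2(763,480),.055)]:
    print(n,np.round(uv,1),np.round(at_z("top",uv,z),4))
def s3(u,v): return (50+u/2.28,170+v/2.28)
print("hub/hole/lug tri",[ (np.round(X,4),np.round(e,4)) for X,e in (tri(("top",t1(172,294)),("scene",s3(352,131))),tri(("top",t1(293,377)),("scene",s3(283,143))),tri(("top",t2(645,277)),("scene",s3(515,95))))])
p=r.camera_params("wrist"); R=np.array(p['R']); c=-R.T@np.array(p['t']); s=r.get_state()
from scipy.spatial.transform import Rotation as Ro
T=Ro.from_euler('xyz',s['eef_rot'],degrees=True).as_matrix()
print("cam in tool",T.T@(c-s['tcp_pos']), "fwd in tool",T.T@R[2],"camx in tool",T.T@R[0]); print("toolx,y",T[:,0],T[:,1])
print(proj("wrist",s['tcp_pos']))
E
```

```text
hub [377.6 229.8] [ 0.5154 -0.34    0.105 ]
hole [354.4 238.8] [ 0.4889 -0.2759  0.095 ]
lug [378.6 255.4] [ 0.4436 -0.3461  0.089 ]
TL [360.  215.4] [ 0.5575 -0.294   0.075 ]
TR [394.  215.4] [ 0.5597 -0.3922  0.075 ]
BR [394.4 260.4] [ 0.4304 -0.3939  0.075 ]
BL [361.  260.6] [ 0.4277 -0.2981  0.075 ]
stop [281.2 219.2] [ 0.5415 -0.067   0.0705]
markin [240.5 217.5] [0.548  0.0554 0.012 ]
markout [238.8 223.8] [0.5292 0.0601 0.012 ]
cutgreen [247.5 189.2] [0.6306 0.0352 0.037 ]
cutend [268.  203.5] [ 0.5896 -0.0266  0.037 ]
bedTR [308.2 195.5] [ 0.6175 -0.1457  0.025 ]
bedBR [297.5 234.2] [ 0.5012 -0.116   0.025 ]
bedTLh [225. 171.] [0.6855 0.1049 0.025 ]
bedBLh [212.5 209. ] [0.5705 0.1383 0.025 ]
trayTL [121.2 198. ] [0.5961 0.4075 0.035 ]
trayTR [170.8 188.8] [0.627  0.2626 0.035 ]
trayBR [182.  265.5] [0.4017 0.2203 0.035 ]
trayBL [135. 275.] [0.3712 0.3561 0.035 ]
wallL [130.5 236.2] [0.4838 0.3747 0.035 ]
wallR [176.2 227. ] [0.514  0.2417 0.035 ]
tape [207.  275.5] [0.3739 0.1477 0.024 ]
tin [310.8 270. ] [ 0.3974 -0.1557  0.055 ]
hub/hole/lug tri [(array([ 0.4893, -0.2743,  0.1001]), array([0.0011, 0.0011])), (array([ 0.4445, -0.3438,  0.0919]), array([0.002, 0.002])), (array([ 0.5414, -0.067 ,  0.0724]), array([0.0001, 0.0001]))]
cam in tool [ 0.08401477 -0.00084607 -0.15832831] fwd in tool [-3.09329284e-01  2.68148708e-04  9.50954953e-01] camx in tool [9.32221170e-04 9.99999565e-01 2.12572797e-05]
toolx,y [-9.33140570e-01 -3.59511717e-01 -3.68852079e-05] [-3.59511717e-01  9.33140571e-01  1.28527766e-05]
[279.7935284  274.16304974]
```

```bash
python3 -m inch '-0.0298 0.0176 0.001 0 0 0 1;-0.0298 0.0176 0.001 0 0 0 1;-0.0298 0.0176 0.001 0 0 0 1;-0.0298 0.0176 0.001 0 0 0 1;-0.0298 0.0176 0.001 0 0 0 1;-0.0298 0.0176 0.001 0 0 0 1;-0.0298 0.0176 0.001 0 0 0 1;-0.0298 0.0176 0.001 0 0 0 1;-0.0298 0.0176 0.001 0 0 0 1;-0.0298 0.0176 0.001 0 0 0 1;-0.0298 0.0176 0.001 0 0 0 1;-0.0298 0.0176 0.001 0 0 0 1;0 0 0 0 0 0.11 1;0 0 0 0 0 0.11 1;0 0 0 0 0 0.11 1;0 0 0 0 0 0.11 1;0 0 0 0 0 0.11 1;0 0 0 0 0 0.11 1;0 0 0 0 0 0.11 1;0 0 0 0 0 0.11 1'
python3 -m inch '0 0 0 0 0 0.11 1;0 0 0 0 0 0.11 1;0 0 0 0 0 0.11 1;0 0 0 0 0 0.11 1;0 0 0 0 0 0.11 1;0 0 0 0 0 0.11 1;0 0 0 0 0 0 1;0 0 0 0 0 0 1'
cat > look.py <<'E'
import sys
from h import *
import json
n=sys.argv[1]; cams=sys.argv[2:] or ["wrist"]
s=r.get_state(); print(round(s['time_s'],2),np.round(s['tcp_pos'],4),np.round(s['eef_rot'],2),np.round(s['contact_force'],1),round(s['gripper_width'],4),np.round(s['joints'],1))
for c in cams:
    p=r.camera_params(c); im=r.capture(c); cv2.imwrite(f"pics/{n}_{c}.png",im[:,:,::-1]); json.dump({k:np.array(v).tolist() for k,v in p.items()},open(f"pics/{n}_{c}.json","w"))
E
python3 look.py a
```

```text
time_s: 2.92
tcp_pos: [0.5005, -0.3042, 0.2147]
eef_rot: [180.0, 0.0, 150.3]
contact_force: [-0.1, -0.5, -0.5]
gripper_width: 0.0876
time_s: 3.58
tcp_pos: [0.5004, -0.3042, 0.2146]
eef_rot: [180.0, 0.0, 113.0]
contact_force: [0.3, -0.1, -0.6]
gripper_width: 0.0876
3.58 [ 0.5004 -0.3042  0.2146] [179.99   0.   113.03] [ 0.3 -0.1 -0.6] 0.0876 [ -12.2   12.7  -12.    -0.   -65.4 -144.8]
```

View pics/a_wrist.png

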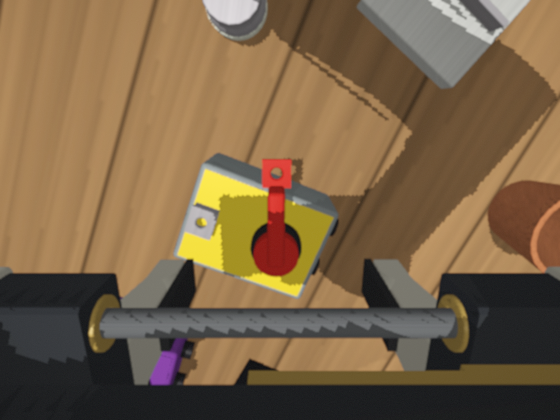

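The wrist view shows the hub at about (276,253), the handle hole at (277,173) and the lug hole at (201,222).

```bash
python3 - <<'E'
from h import *
import json
crop("pics/a_wrist.png",(165,140,345,305),4,"pics/a_c.png")
p=json.load(open("pics/a_wrist.json"))
for n,uv,z in (("hole",(277,173),.095),("lug",(201,222),.089),("hub",(275.5,253),.103),("corner TL",(205,166),.075),("c BL",(176,255),.075),("c BR",(298,297),.075),("c TR",(338,215),.075)): print(n,np.round(at_z("wrist",uv,z,p),4))
for n,X in (("pivot103",[.5145,-.343,.103]),("pivot122",[.5145,-.343,.122]),("grip122",[.4997,-.3037,.122])): print(n,proj("wrist",X,p))
E
```

```text
hole [ 0.488  -0.2767  0.095 ]
lug [ 0.4432 -0.3451  0.089 ]
hub [ 0.5139 -0.341   0.103 ]
corner TL [ 0.428  -0.2996  0.075 ]
c BL [ 0.4308 -0.3925  0.075 ]
c BR [ 0.5585 -0.3886  0.075 ]
c TR [ 0.5571 -0.2944  0.075 ]
pivot103 [275.27800594 255.21805093]
pivot122 [275.084746   264.95347256]
grip122 [277.20939768 216.60887267]
```

View pics/a_c.png

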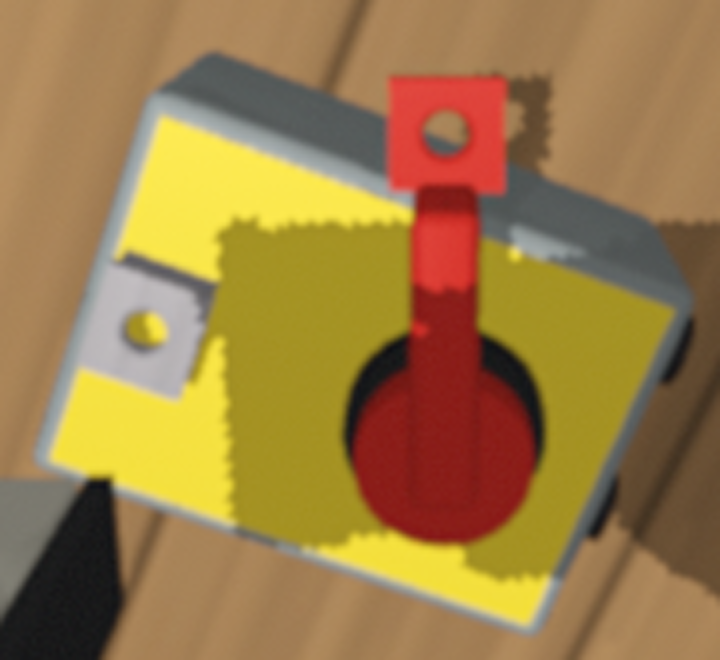

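Bar is along tool x and the grip point lies beneath the TCP. I'll descend and grip.

```bash
python3 -m inch '0 0 0.02 0 0 0 1;0 0 0.02 0 0 0 1;0 0 0.02 0 0 0 1;0 0 0.02 0 0 0 1;0 0 0.02 0 0 0 1;0 0 0.012 0 0 0 1;0 0 0.006 0 0 0 1;0 0 0 0 0 0 1'
python3 -m inch '0 0 0 0 0 0 0;0 0 0 0 0 0 0;0 0 0 0 0 0 0;0 0 0 0 0 0 0;0 0 0 0 0 0 0;0 0 0 0 0 0 0' 20
python3 -c "
from math import *
p=radians(69/18);print(p,42*(cos(p)-1),42*sin(p))"
```

```text
time_s: 4.3
tcp_pos: [0.4997, -0.304, 0.0952]
eef_rot: [-179.9, -0.1, 113.0]
contact_force: [0.6, -0.3, 0.2]
gripper_width: 0.0878
time_s: 4.8
tcp_pos: [0.5006, -0.3042, 0.097]
eef_rot: [180.0, 0.0, 112.8]
contact_force: [-0.1, 0.5, -0.9]
gripper_width: 0.0534
0.06690428799311597 -0.09396480063372192 2.8078842336311407
```

```bash
python3 -m inch '0 0 0 0 0 0 0;0 0 0 0 0 0 0;0 0 0 0 0 0 0;0 0 0 0 0 0 0;0 0 0 0 0 0 0;0 0 0 0 0 0 0;0 0 0 0 0 0 0;0 0 0 0 0 0 0'
```

```text
time_s: 5.47
tcp_pos: [0.4996, -0.3043, 0.0965]
eef_rot: [-179.9, -0.0, 112.8]
contact_force: [-4.5, -1.5, 2.1]
gripper_width: 0.0143
```

```bash
python3 -m inch '-0.0001 -0.0028 0 0 0 -0.067 0;-0.0001 -0.0028 0 0 0 -0.067 0;-0.0001 -0.0028 0 0 0 -0.067 0;-0.0001 -0.0028 0 0 0 -0.067 0;-0.0001 -0.0028 0 0 0 -0.067 0;-0.0001 -0.0028 0 0 0 -0.067 0'
python3 -m inch '-0.0001 -0.0028 0 0 0 -0.067 0;-0.0001 -0.0028 0 0 0 -0.067 0;-0.0001 -0.0028 0 0 0 -0.067 0;-0.0001 -0.0028 0 0 0 -0.067 0;-0.0001 -0.0028 0 0 0 -0.067 0;-0.0001 -0.0028 0 0 0 -0.067 0;-0.0001 -0.0028 0 0 0 -0.067 0;-0.0001 -0.0028 0 0 0 -0.067 0;-0.0001 -0.0028 0 0 0 -0.067 0;-0.0001 -0.0028 0 0 0 -0.067 0;-0.0001 -0.0028 0 0 0 -0.067 0;-0.0001 -0.0028 0 0 0 -0.067 0;0 0 0 0 0 0 0;0 0 0 0 0 0 0'
python3 look.py b
```

```text
time_s: 5.97
tcp_pos: [0.4854, -0.3133, 0.0965]
eef_rot: [-180.0, -0.1, 136.0]
contact_force: [-4.2, 2.3, 4.1]
gripper_width: 0.0141
time_s: 7.13
tcp_pos: [0.4729, -0.3444, 0.0965]
eef_rot: [180.0, -0.2, -178.1]
contact_force: [-8.5, -1.6, 4.8]
gripper_width: 0.0139
7.13 [ 0.4729 -0.3444  0.0965] [ 179.97   -0.2  -178.06] [-8.5 -1.6  4.8] 0.0139 [-16.9  18.9 -20.4   0.  -50.9 -71.2]
```

View pics/b_wrist.png

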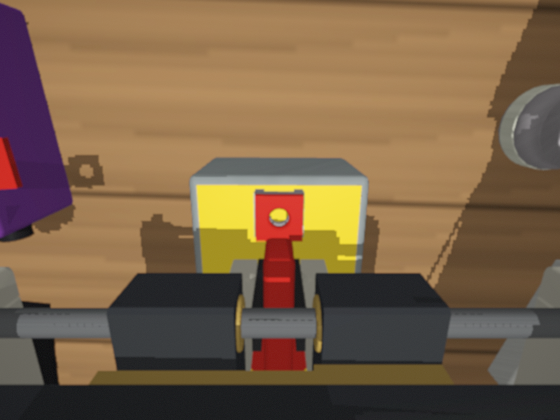

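```bash
python3 - <<'E'
from h import *
crop("pics/b_wrist.png",(230,170,330,270),7,"pics/b_c.png")
E
```

```text
(no output)
```

View pics/b_c.png

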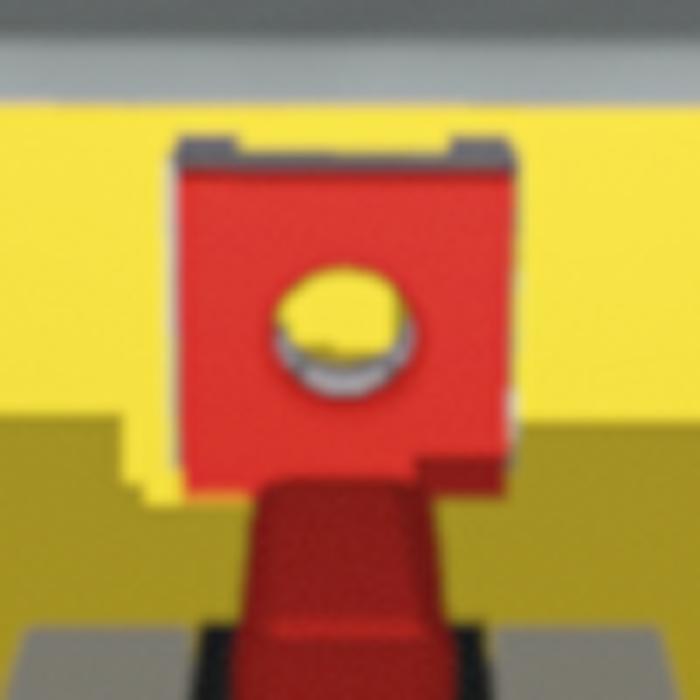

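The holes line up laterally. I'll release, lift and check again.

```bash
python3 -m inch '0 0 0 0 0 0 0.5;0 0 0 0 0 0 0.5;0 0 0 0 0 0 0.5;0 0 0 0 0 0 0.5;0 0 0 0 0 0 0.5;0 0 0 0 0 0 0.5;0 0 0 0 0 0 0.5;0 0 -0.015 0 0 0 0.5;0 0 -0.02 0 0 0 0.5;0 0 -0.025 0 0 0 0.5;0 0 -0.025 0 0 0 0.5;0 0 -0.02 0 0 0 0.5;0 0 0 0 0 0 0.5'
python3 look.py c wrist
python3 - <<'E'
from h import *
crop("pics/c_wrist.png",(200,130,360,290),4,"pics/c_c.png")
E
```

```text
time_s: 8.27
tcp_pos: [0.477, -0.3454, 0.2064]
eef_rot: [-179.8, 0.4, -178.0]
contact_force: [0.9, -0.9, 0.7]
gripper_width: 0.0435
8.27 [ 0.477  -0.3454  0.2064] [-179.79    0.36 -178.02] [ 0.9 -0.9  0.7] 0.0435 [-16.8  13.1 -12.6   0.1 -63.9 -71.2]
```

View pics/c_c.png

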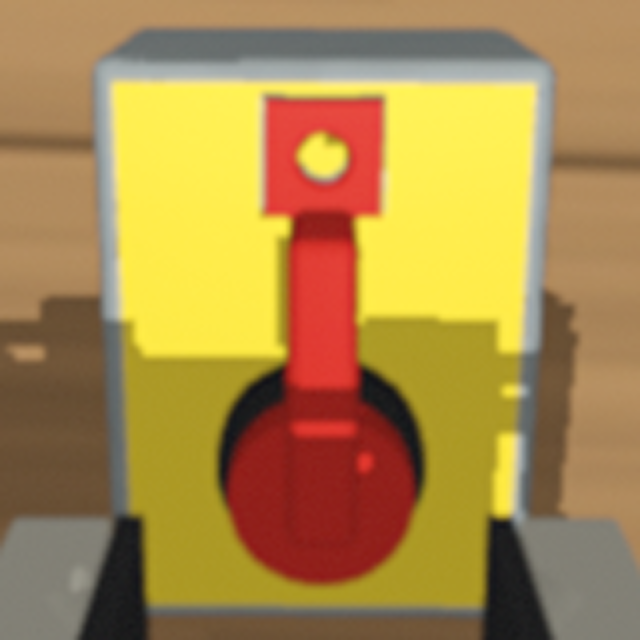

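Released and still aligned: the lug shows evenly on both sides of the tab. Next is the cutting, so I'll hover over it and look.

```bash
python3 -m inch '-0.0145 0.0345 0 0 0 0 0.5;-0.0145 0.0345 0 0 0 0 0.5;-0.0145 0.0345 0 0 0 0 0.5;-0.0145 0.0345 0 0 0 0 0.5;-0.0145 0.0345 0 0 0 0 0.5;-0.0145 0.0345 0 0 0 0 0.5;-0.0145 0.0345 0 0 0 0 0.5;-0.0145 0.0345 0 0 0 0 0.5;-0.0145 0.0345 0 0 0 0 0.5;-0.0145 0.0345 0 0 0 0 0.5;0 0 0 0 0 -0.106 0.5;0 0 0 0 0 -0.106 0.5;0 0 0 0 0 -0.106 0.5;0 0 0 0 0 -0.106 0.5;0 0 0 0 0 -0.106 0.5;0 0 0 0 0 -0.106 0.5;0 0 0 0 0 -0.106 0.5;0 0 0 0 0 -0.106 0.5;0 0 0 0 0 -0.106 0.5;0 0 0 0 0 0 0.5'
python3 look.py d wrist top
python3 - <<'E'
from h import *
for n,uv,z in (("jar",(286,133),.1),("bottle",(226,121),.2),("pot",(336,141),.085),("mug",(172,142),.09)): print(n,np.round(at_z("top",uv,z),3))
E
```

```text
time_s: 9.98
tcp_pos: [0.6077, 0.0055, 0.2004]
eef_rot: [179.9, -0.1, -123.1]
contact_force: [0.5, 0.4, 0.1]
gripper_width: 0.0438
9.98 [0.6077 0.0055 0.2004] [ 1.7993e+02 -6.0000e-02 -1.2313e+02] [0.5 0.4 0.1] 0.0438 [ 18.9  15.4 -10.3  -0.  -64.5 -52. ]
jar [ 0.788 -0.075  0.1  ]
bottle [0.794 0.087 0.2  ]
pot [ 0.772 -0.221  0.085]
mug [0.756 0.253 0.09 ]
```

View pics/d_wrist.png

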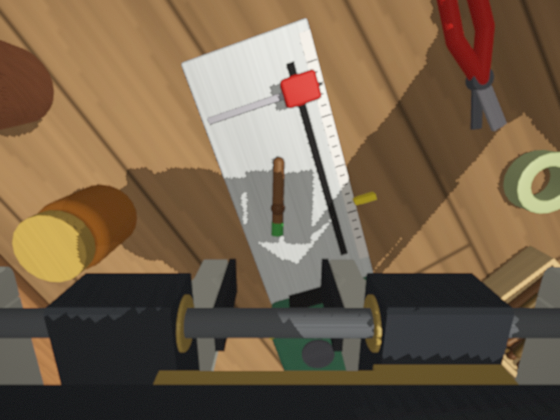

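The cutting runs from the brown end (279,157) to the green end (278,236), parallel to tool x. The stop block is at (300,89) and the yellow tab at (365,199).

```bash
python3 - <<'E'
from h import *
import json
p=json.load(open("pics/d_wrist.json"))
a=at_z("wrist",(279,157),.034,p);b=at_z("wrist",(277.5,236),.034,p);m=(a+b)/2
print(a,b,m,np.linalg.norm(a-b),np.degrees(np.arctan2(*(a-b)[[1,0]])))
s=r.get_state(); y=np.radians(s['eef_rot'][2]); d=m-s['tcp_pos']; print("tx,ty",d[0]*np.cos(y)+d[1]*np.sin(y), d[0]*np.sin(y)-d[1]*np.cos(y))
crop("pics/d_wrist.png",(170,10,390,260),2.4,"pics/d_c.png")
E
```

```text
[ 0.58697044 -0.02632542  0.034     ] [0.63269733 0.04110867 0.034     ] [0.60983389 0.00739162 0.034     ] 0.08147578825945223 -124.14109338053007
tx,ty -0.002670787902654863 -0.0006091647596398679
```

View pics/d_c.png

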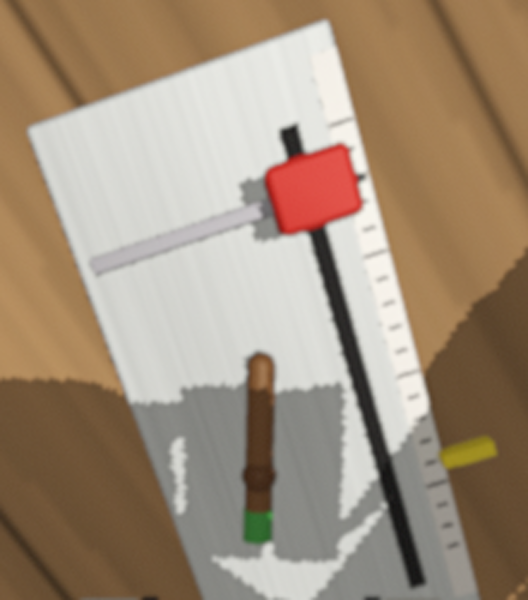

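```bash
python3 -m inch '-0.0027 -0.0006 0.01 0 0 -0.01 0.5;0 0 0.025 0 0 0 0.5;0 0 0.025 0 0 0 0.5;0 0 0.025 0 0 0 0.5;0 0 0.025 0 0 0 0.5;0 0 0.025 0 0 0 0.5;0 0 0.02 0 0 0 0.5;0 0 0.01 0 0 0 0.5;0 0 0.006 0 0 0 0.5;0 0 0 0 0 0 0.5'
python3 look.py e
```

```text
time_s: 10.92
tcp_pos: [0.6096, 0.0073, 0.0292]
eef_rot: [179.9, -0.1, -122.9]
contact_force: [-0.2, 0.1, -0.4]
gripper_width: 0.0442
10.92 [0.6096 0.0073 0.0292] [ 1.7992e+02 -9.0000e-02 -1.2288e+02] [-0.2  0.1 -0.4] 0.0442 [ 19.   25.5 -20.7  -0.  -43.9 -51.9]
```

View pics/e_wrist.png

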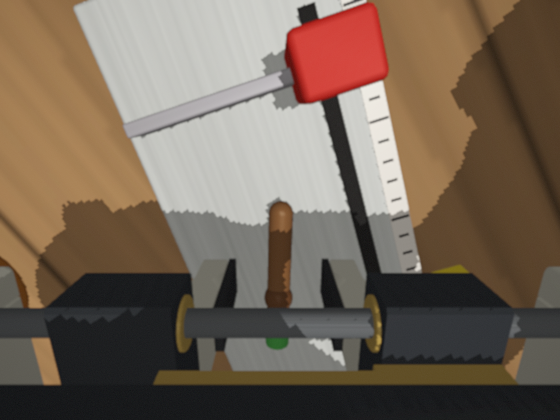

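```bash
python3 -m inch '0 0 0.001 0 0 0.02 0;0 0 0 0 0 0 0;0 0 0 0 0 0 0;0 0 0 0 0 0 0;0 0 0 0 0 0 0;0 0 0 0 0 0 0;0 0 0 0 0 0 0;0 0 0 0 0 0 0;0 0 0 0 0 0 0' 20
```

```text
time_s: 11.72
tcp_pos: [0.6104, 0.0075, 0.03]
eef_rot: [-180.0, 0.0, -124.0]
contact_force: [-0.8, 1.3, 5.3]
gripper_width: 0.0118
```

```bash
python3 -m inch '0 0 -0.015 0 0 0 0;0 0 -0.025 0 0 0 0;0 0 -0.03 0 0 0 0;0 0 -0.03 0 0 0 0;0 0 -0.02 0 0 0 0;-0.023 0.0221 0 0 0 0 0;-0.023 0.0221 0 0 0 0 0;-0.023 0.0221 0 0 0 0 0;-0.023 0.0221 0 0 0 0 0;-0.023 0.0221 0 0 0 0 0;-0.023 0.0221 0 0 0 0 0;-0.023 0.0221 0 0 0 0 0;-0.023 0.0221 0 0 0 0 0;-0.023 0.0221 0 0 0 0 0;-0.023 0.0221 0 0 0 0 0'
python3 -m inch '0 0 0 0 0 -0.099 0;0 0 0 0 0 -0.099 0;0 0 0 0 0 -0.099 0;0 0 0 0 0 -0.099 0;0 0 0 0 0 -0.099 0;0 0 0 0 0 -0.099 0;0 0 0 0 0 -0.099 0;0 0 0 0 0 -0.099 0;0 0 0 0 0 0 0'
python3 look.py f
```

```text
time_s: 12.97
tcp_pos: [0.5548, 0.3231, 0.1492]
eef_rot: [180.0, -0.0, -124.0]
contact_force: [1.1, -0.7, 0.1]
gripper_width: 0.0115
time_s: 13.72
tcp_pos: [0.5553, 0.3215, 0.1491]
eef_rot: [180.0, -0.0, -78.4]
contact_force: [-0.1, 0.2, -0.5]
gripper_width: 0.0117
13.72 [0.5553 0.3215 0.1491] [ 1.7997e+02 -1.0000e-02 -7.8350e+01] [-0.1  0.2 -0.5] 0.0117 [ 47.5  20.7  -9.7  -0.  -59.7 -35.8]
```

View pics/f_wrist.png

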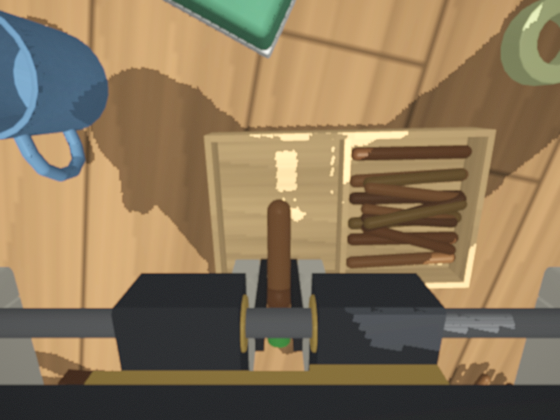

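The stick hangs at x≈279. The inner walls of the empty half are at x≈219 and x≈339, so it is centred and parallel. I'll check the long direction too.

```bash
python3 - <<'E'
from h import *
import json
p=json.load(open("pics/f_wrist.json"))
s=r.get_state(); y=np.radians(s['eef_rot'][2])
for uv in ((280,131),(210,137),(338,134),(491,131)):
    X=at_z("wrist",uv,.035,p); d=X-s['tcp_pos']; print(np.round(X,4),"tool xy",np.round([d[0]*np.cos(y)+d[1]*np.sin(y), d[0]*np.sin(y)-d[1]*np.cos(y)],4))
E
```

```text
[0.5678 0.2564 0.035 ] tool xy [0.0663 0.0005]
[0.6211 0.2722 0.035 ] tool xy [ 0.0613 -0.0549]
[0.5225 0.2494 0.035 ] tool xy [0.0643 0.0463]
[0.405  0.2227 0.035 ] tool xy [0.0675 0.1667]
```

```bash
python3 -m inch '0 0 0.025 0 0 0 0;0 0 0.03 0 0 0 0;0 0 0.03 0 0 0 0;0 0 0.025 0 0 0 0;0 0 0.015 0 0 0 0;0 0 0.008 0 0 0 0;0 0 0.005 0 0 0 0;0 0 0 0 0 0 0'
python3 -m inch '0 0 0 0 0 0 0.1;0 0 0 0 0 0 0.25;0 0 0 0 0 0 0.25;0 0 0 0 0 0 0.25;0 0 0 0 0 0 0.25;0 0 -0.02 0 0 0 0.25;0 0 -0.03 0 0 0 0.25;0 0 -0.03 0 0 0 0.25;0 0 -0.03 0 0 0 0.25;0 0 -0.025 0 0 0 0.25;0 0 0 0 0 0 0.25'
python3 look.py g wrist
```

```text
time_s: 14.43
tcp_pos: [0.5555, 0.3216, 0.0113]
eef_rot: [180.0, -0.0, -78.7]
contact_force: [-0.3, 0.8, 0.8]
gripper_width: 0.0116
time_s: 15.35
tcp_pos: [0.5581, 0.3235, 0.1532]
eef_rot: [-179.5, 0.2, -78.5]
contact_force: [0.5, 0.3, 1.3]
gripper_width: 0.0218
15.35 [0.5581 0.3235 0.1532] [-179.5     0.24  -78.55] [0.5 0.3 1.3] 0.0218 [ 47.5  20.5  -9.5   0.1 -59.5 -36.1]
```

View pics/g_wrist.png

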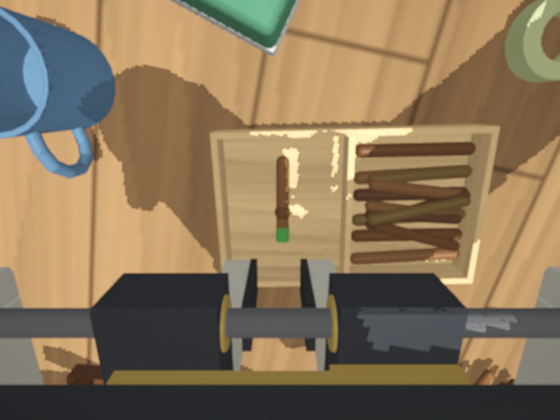

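The cutting lies flat in the empty half, from (282,158) to (282,240). Next is the stop: I'll go above it with the jaws along the track and the camera on the front side.

```bash
python3 -m inch '0.0345 0.0086 -0.0035 0 0 0 0.6;0.0345 0.0086 -0.0035 0 0 0 0.6;0.0345 0.0086 -0.0035 0 0 0 0.6;0.0345 0.0086 -0.0035 0 0 0 0.6;0.0345 0.0086 -0.0035 0 0 0 0.6;0.0345 0.0086 -0.0035 0 0 0 0.6;0.0345 0.0086 -0.0035 0 0 0 0.6;0.0345 0.0086 -0.0035 0 0 0 0.6;0.0345 0.0086 -0.0035 0 0 0 0.6;0.0345 0.0086 -0.0035 0 0 0 0.6;0.0345 0.0086 -0.0035 0 0 0 0.6'
python3 -m inch '0 0 0 0 0 0.1132 0.6;0 0 0 0 0 0.1132 0.6;0 0 0 0 0 0.1132 0.6;0 0 0 0 0 0.1132 0.6;0 0 0 0 0 0.1132 0.6;0 0 0 0 0 0.1132 0.6;0 0 0 0 0 0.1132 0.6;0 0 0 0 0 0.1132 0.6;0 0 0 0 0 0.1132 0.6;0 0 0 0 0 0.1132 0.6;0 0 0 0 0 0.1132 0.6;0 0 0 0 0 0.1132 0.6;0 0 0 0 0 0.1132 0.6;0 0 0 0 0 0.1132 0.6;0 0 0 0 0 0.1132 0.6;0 0 0 0 0 0.1132 0.6;0 0 0 0 0 0.1132 0.6;0 0 0 0 0 0.1132 0.6;0 0 0 0 0 0 0.6;0 0 0 0 0 0 0.6'
python3 look.py i wrist
```

```text
time_s: 16.32
tcp_pos: [0.5368, -0.0707, 0.1846]
eef_rot: [180.0, 0.0, -78.6]
contact_force: [1.2, 0.6, -0.4]
gripper_width: 0.0525
time_s: 17.98
tcp_pos: [0.5373, -0.0691, 0.1844]
eef_rot: [-180.0, -0.1, 164.9]
contact_force: [0.1, -0.2, 0.2]
gripper_width: 0.0525
17.98 [ 0.5373 -0.0691  0.1844] [-1.7998e+02 -6.0000e-02  1.6485e+02] [ 0.1 -0.2  0.2] 0.0525 [  13.4    9.9  -19.6   -0.   -60.5 -118.5]
```

View pics/i_wrist.png

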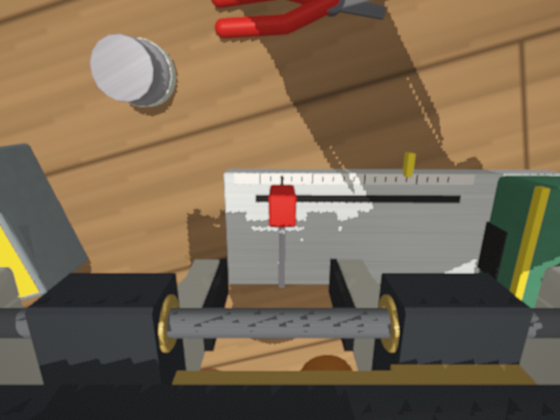

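```bash
python3 - <<'E'
from h import *
crop("pics/i_wrist.png",(220,145,440,295),3.6,"pics/i_c.png")
E
```

```text
(no output)
```

View pics/i_c.png

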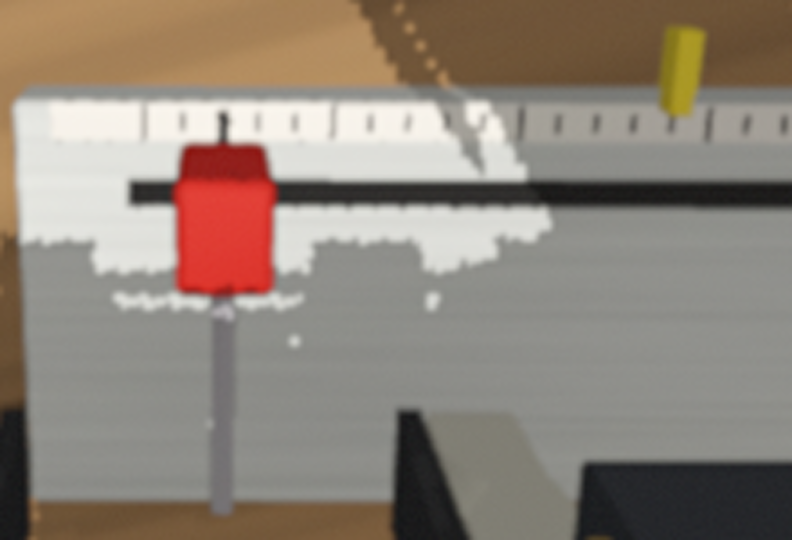

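```bash
python3 - <<'E'
from h import *
import json
p=json.load(open("pics/i_wrist.json"))
s=r.get_state(); y=np.radians(s['eef_rot'][2]); print(s['tcp_pos'])
def c(u,v): return (220+u/3.6,145+v/3.6)
for n,uv,z in (("block",c(225,237),.0705),("ptr",c(224,116),.028),("tabbase",c(680,113),.025),("bed edgeL",c(15,98),.025),("slotL",c(130,192),.025),("slotR",c(790,193),.025),("tick1",c(145,121),.025),("tick16",c(709,121),.025)):
    X=at_z("wrist",uv,z,p); d=X-s['tcp_pos']; print(n,np.round(X,4),"tool xy",np.round([d[0]*np.cos(y)+d[1]*np.sin(y), d[0]*np.sin(y)-d[1]*np.cos(y)],4))
E
```

```text
[ 0.53742939 -0.06906845  0.18457827]
block [ 0.539  -0.0663  0.0705] tool xy [-0.0008  0.0031]
ptr [ 0.5195 -0.0609  0.028 ] tool xy [0.0194 0.0032]
tabbase [0.5509 0.0563 0.025 ] tool xy [0.0196 0.1245]
bed edgeL [ 0.501  -0.1133  0.025 ] tool xy [ 0.0236 -0.0522]
slotL [ 0.5337 -0.0911  0.025 ] tool xy [-0.0021 -0.0222]
slotR [0.5807 0.0819 0.025 ] tool xy [-0.0024  0.157 ]
tick1 [ 0.516  -0.0817  0.025 ] tool xy [ 0.0174 -0.0178]
tick16 [0.5551 0.0634 0.025 ] tool xy [0.0175 0.1325]
```

```bash
python3 -m inch '-0.001 0.003 0.01 0 0 0 0.6;0 0 0.025 0 0 0 0.6;0 0 0.025 0 0 0 0.6;0 0 0.025 0 0 0 0.6;0 0 0.025 0 0 0 0.6;0 0 0.02 0 0 0 0.6;0 0 0.01 0 0 0 0.6;0 0 0 0 0 0 0.6'
python3 -m inch '0 0 0 0 0 0 0;0 0 0 0 0 0 0;0 0 0 0 0 0 0;0 0 0 0 0 0 0;0 0 0 0 0 0 0;0 0 0 0 0 0 0;0 0 0 0 0 0 0;0 0 0 0 0 0 0' 15
```

```text
time_s: 18.7
tcp_pos: [0.5377, -0.0666, 0.0423]
eef_rot: [-179.9, -0.3, 164.7]
contact_force: [-0.0, -0.2, -0.4]
gripper_width: 0.0527
time_s: 19.37
tcp_pos: [0.54, -0.0664, 0.046]
eef_rot: [180.0, 0.1, 164.7]
contact_force: [-1.0, 0.5, 6.5]
gripper_width: 0.0239
```

```bash
python3 -m inch '0 0.005 0 0 0 0 0;0 0.01 0 0 0 0 0;0 0.01 0 0 0 0 0;0 0.01 0 0 0 0 0;0 0.01 0 0 0 0 0;0 0.01 0 0 0 0 0'
python3 -m inch '0 0.01 0 0 0 0 0;0 0.01 0 0 0 0 0;0 0.01 0 0 0 0 0;0 0.01 0 0 0 0 0;0 0.01 0 0 0 0 0;0 0.008 0 0 0 0 0;0 0.003 0 0 0 0 0;0 0 0 0 0 0 0;0 0 0 0 0 0 0'
python3 look.py j wrist
python3 - <<'E'
from h import *
crop("pics/j_wrist.png",(210,130,350,270),4.2,"pics/j_c.png")
E
```

```text
time_s: 19.87
tcp_pos: [0.5546, -0.0133, 0.0459]
eef_rot: [-180.0, 0.1, 164.7]
contact_force: [-0.3, -2.6, 5.1]
gripper_width: 0.0239
time_s: 20.62
tcp_pos: [0.571, 0.0462, 0.046]
eef_rot: [179.9, 0.1, 164.7]
contact_force: [-1.9, 2.3, 5.0]
gripper_width: 0.0233
20.62 [0.571  0.0462 0.046 ] [1.7993e+02 9.0000e-02 1.6470e+02] [-1.9  2.3  5. ] 0.0233 [  24.2   21.3  -25.     0.   -43.6 -129.5]
```

View pics/j_c.png

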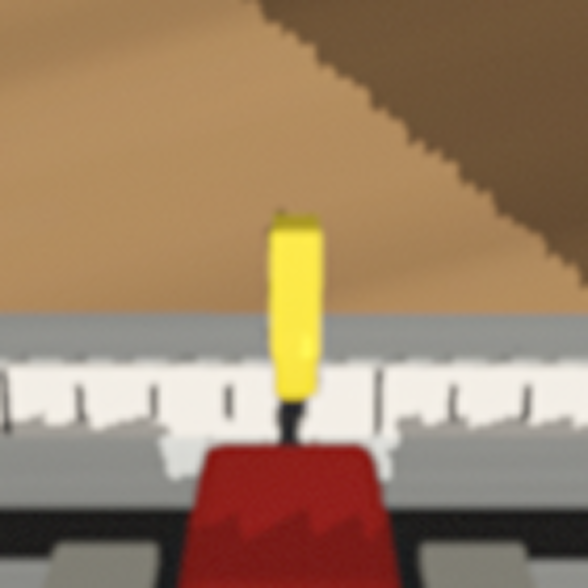

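The pointer is at x≈291 and the tab's centre at x≈296 in the crop, at about 7.5 px/mm. That leaves about 0.7 mm to go.

```bash
python3 -m inch '0 0.0007 0 0 0 0 0;0 0 0 0 0 0 0;0 0 0 0 0 0 0;0 0 0 0 0 0 0'
python3 look.py k wrist
python3 - <<'E'
from h import *
crop("pics/k_wrist.png",(250,170,310,250),9,"pics/k_c.png")
E
```

```text
time_s: 21.0
tcp_pos: [0.571, 0.0463, 0.0459]
eef_rot: [180.0, 0.1, 164.7]
contact_force: [-1.1, -0.1, 5.4]
gripper_width: 0.0243
21.0 [0.571  0.0463 0.0459] [1.7996e+02 7.0000e-02 1.6468e+02] [-1.1 -0.1  5.4] 0.0243 [  24.2   21.3  -25.     0.   -43.6 -129.5]
```

View pics/k_c.png

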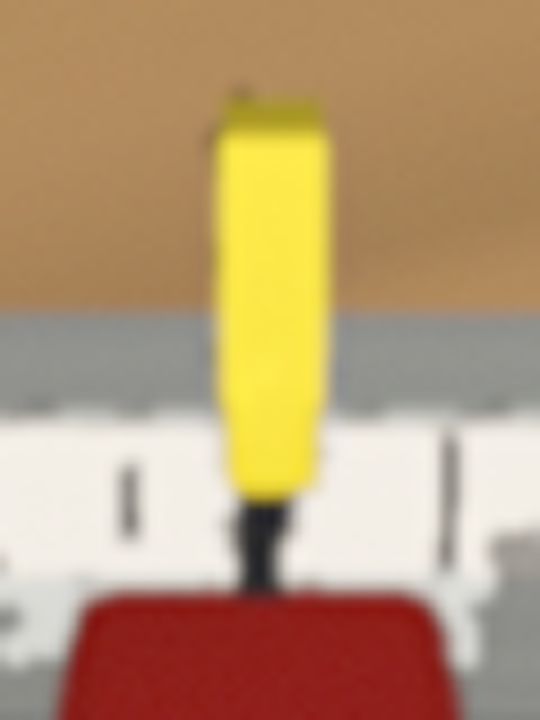

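```bash
python3 -m inch '0 0.0007 0 0 0 0 0;0 0 0 0 0 0 0;0 0 0 0 0 0 0;0 0 0 0 0 0 0'
python3 -m inch '0 0 0 0 0 0 0.6;0 0 0 0 0 0 0.6;0 0 0 0 0 0 0.6;0 0 0 0 0 0 0.6;0 0 0 0 0 0 0.6;0 0 0 0 0 0 0.6;0 0 -0.015 0 0 0 0.6;0 0 -0.025 0 0 0 0.6;0 0 -0.025 0 0 0 0.6;0 0 -0.025 0 0 0 0.6;0 0 -0.02 0 0 0 0.6;0 0 0 0 0 0 0.6;0 0 0 0 0 0 0.6'
python3 look.py l wrist
python3 - <<'E'
from h import *
crop("pics/l_wrist.png",(250,150,310,230),9,"pics/l_c.png")
E
```

```text
time_s: 21.38
tcp_pos: [0.5711, 0.0468, 0.046]
eef_rot: [180.0, 0.1, 164.7]
contact_force: [-1.1, -2.0, 6.4]
gripper_width: 0.024
time_s: 22.47
tcp_pos: [0.5712, 0.0471, 0.1563]
eef_rot: [179.9, 0.1, 164.7]
contact_force: [-0.3, 0.7, -0.2]
gripper_width: 0.0525
22.47 [0.5712 0.0471 0.1563] [1.7990e+02 1.2000e-01 1.6466e+02] [-0.3  0.7 -0.2] 0.0525 [  24.3   14.2  -18.1   -0.   -57.5 -129.6]
```

View pics/l_c.png

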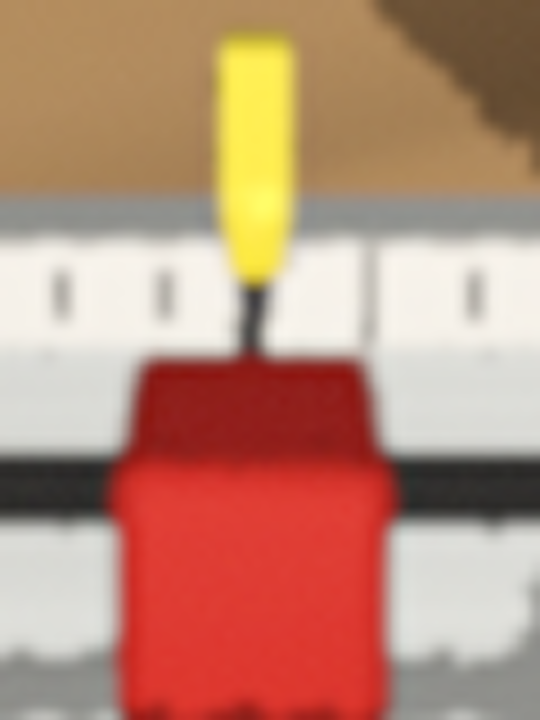

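The pointer stands at the tab's centre within about 0.4 mm. I'll back off and do a full check.

```bash
python3 -m inch '0 0 -0.03 0 0 0 0.6;0 0 -0.03 0 0 0 0.6;0 0 -0.03 0 0 0 0.6;0.03 0 0 0 0 0 0.6;0.03 0 0 0 0 0 0.6;0.03 0 0 0 0 0 0.6;0.03 0 0 0 0 0 0.6;0 0 0 0 0 0 0.6;0 0 0 0 0 0 0.6'
python3 look.py m top scene
python3 - <<'E'
from h import *
crop("pics/m_top.png",(110,110,400,290),2.7,"pics/m_c.png")
crop("pics/m_scene.png",(150,140,420,320),2.9,"pics/m_s.png")
E
```

```text
time_s: 23.27
tcp_pos: [0.4536, 0.0787, 0.2446]
eef_rot: [-180.0, -0.0, 164.8]
contact_force: [0.2, 0.0, -0.5]
gripper_width: 0.0526
23.27 [0.4536 0.0787 0.2446] [-1.8000e+02 -2.0000e-02  1.6476e+02] [ 0.2  0.  -0.5] 0.0526 [  34.5   -0.9  -23.4   -0.   -67.5 -139.7]
```

View pics/m_c.png

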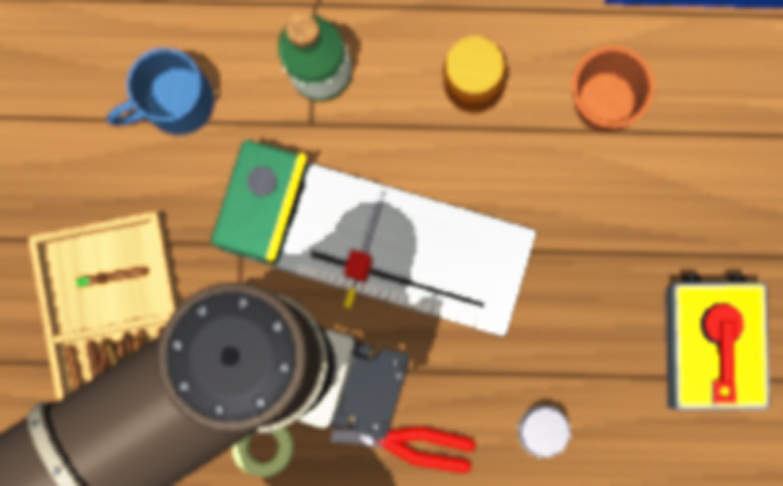

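View pics/m_s.png

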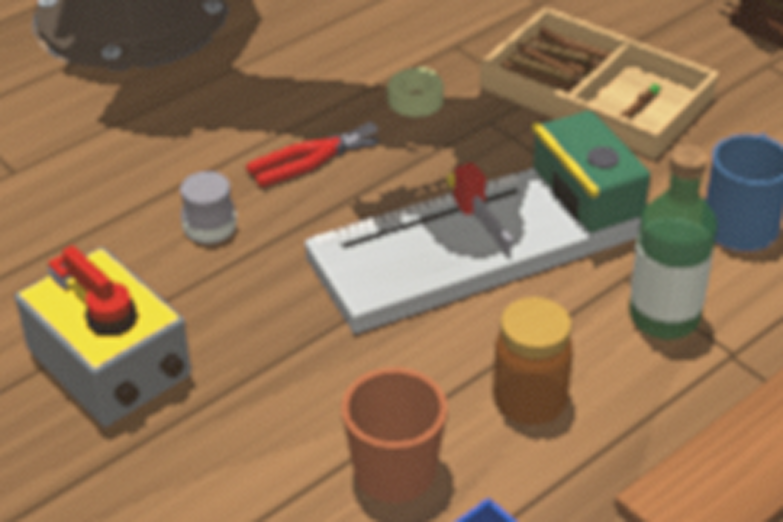

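Both views show the handle over the lug, the cutting in the empty half, the stop at the yellow tab, and the bystanders in place. I'm handing in.

```bash
python3 -c "
from plant import r
print(r.close_job())"
```

```text
the job is handed in; nothing more can be done
None
```

All three steps are done in the order asked, and I handed the job in at about 23.4 s with the gripper clear of everything.

- **Isolator:** I turned the yellow-topped, grey-sided isolator's handle about 69° to off. After release, the tab covers the lug evenly on both sides and yellow shows through the lined-up holes. I left the purple look-alike alone.
- **Cutting:** I lifted it off the bed and laid it flat in the middle of the tray's empty half.
- **Stop:** I slid it about 120 mm along its track. After release, the pointer stands about 0.4 mm short of the tab's centre line; the tab is 6 mm wide.

The last top and scene pictures showed all three results holding and the other things on the bench where they began. In the top picture the arm hid part of the tray's full half. No check failed. The largest contact force in any reading was about 10 N.

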